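Dispense one honey portion and trap it on the slide

TASK

A breakfast customer wants one portion of honey. On the dispenser loaded with golden honey tubs, press the black key right down with one finger while the other finger stands in the slide, so that the tub that pops out is trapped before it slides off the open end. Let only that one tub out and do not lift or squeeze it, leave the red jam dispenser and everything else alone, and finish while still holding the tub back on the slide with the finger.

Things in the scene. Friction and masses are not known exactly. Their poses are not given: they have to be found in the camera images.
- honey_dispenser: honey dispenser of white plastic and steel, 222 x 122 mm, fixed; holds three honey tubs. Origin: on the worktop under the slide's centreline; -x points down the slide (roughly to the robot), +y to the left, the key's side. Magazine: centre x = +41 mm, front wall x = +17 to +20, level floor 66 mm up, rim 126 mm up (the top tub stands 6 mm proud).
- jam_dispenser: jam dispenser, the same model as the honey dispenser with the same axes and sizes, holding three dark red jam tubs; to be left alone. The two stand side by side and may have changed places.
- honey_key (a joint): key of the honey dispenser: 0 = up, 0.012 m = fully down on a hard stop; return spring 1 N rising to 3 N, plus 1 to 2 N to shove the tub. Each mm drives the pusher 4 mm and so the lowest tub out under the front wall; near 11 mm the tub tips onto the slide and is off its mouth in 0.3 s unless something bars the slide. Released, the key springs up and the next tub drops.
- honey_key_top (a point): centre of the top of the black honey key, 36 mm (along the slide) x 32 mm; 59 mm above the worktop when up, 47 mm when down; at x = -50, y = +56 mm from the dispenser's origin, so 56 mm beside the slide's centreline. The white housing round it is 45 mm high.
- honey_slide (a point): point on the surface of the honey slide, on its centreline, level with the key: dispenser x = -50 mm, 38 mm above the worktop. Polished steel channel, 46 mm wide inside, walls 3 mm thick and 19 mm high; falls at 22 degrees towards -x. A tub resting on it leans forward: its front top edge meets an upright finger about 18 mm above the surface there.
- honey_mouth (a point): open lower end of the honey slide, on the surface at its centreline: dispenser x = -110 mm, 13 mm above the worktop; nothing stops a tub here. The upper end, under the magazine's front wall, is at x = +20 mm, 66 mm up.
- jam_key (a joint): key of the jam dispenser: 0 = up, 0.012 m = fully down on a hard stop; return spring 1 N rising to 3 N, plus 1 to 2 N to shove the tub. Each mm drives the pusher 4 mm and so the lowest tub out under the front wall; near 11 mm the tub tips onto the slide and is off its mouth in 0.3 s unless something bars the slide. Released, the key springs up and the next tub drops.
- jam_key_top (a point): centre of the top of the black jam key, 36 mm (along the slide) x 32 mm; 59 mm above the worktop when up, 47 mm when down; at x = -50, y = +56 mm from the dispenser's origin, so 56 mm beside the slide's centreline. The white housing round it is 45 mm high.
- honey_tub_1: golden honey portion tub, lowest in the magazine, the one that comes out first, 40 x 40 x 22 mm, 35 g, loose. Origin: centre of its underside, z up out of the foil lid.
- honey_tub_2: golden honey portion tub, second from below, 40 x 40 x 22 mm, 35 g, loose. Origin: centre of its underside, z up out of the foil lid.
- honey_tub_3: golden honey portion tub, on top of the stack, 40 x 40 x 22 mm, 35 g, loose. Origin: centre of its underside, z up out of the foil lid.
- jam_tub_1: dark red jam portion tub, lowest in the magazine, the one that comes out first, 40 x 40 x 22 mm, 35 g, loose. Origin: centre of its underside, z up out of the foil lid.
- jam_tub_2: dark red jam portion tub, second from below, 40 x 40 x 22 mm, 35 g, loose. Origin: centre of its underside, z up out of the foil lid.
- jam_tub_3: dark red jam portion tub, on top of the stack, 40 x 40 x 22 mm, 35 g, loose. Origin: centre of its underside, z up out of the foil lid.
- kaiser: round bread roll, 97 x 96 x 61 mm, loose bystander. Origin: centre of its underside.
- honey_glass: honey jar with screw lid, 71 mm wide and 110 mm high, loose bystander. Origin: centre of its underside.
- shaker: sugar shaker, 44 mm wide and 90 mm high, loose bystander. Origin: centre of its underside.
- scraper: dough scraper lying flat, 92 x 112 x 19 mm, steel blade and round black grip, loose bystander. Origin: centre of its underside.
- jam_glass: strawberry jam jar with white lid, 72 mm wide and 102 mm high, loose bystander. Origin: centre of its underside.
There are look-alikes about, which are no part of the job. What is shaped like the jam_tub_3 but turquoise is not meant.

How it is judged:
On the way, in this order (a step that is already met when the one before it is completed fails the run):
1. the honey key is pressed well down (value of joint honey_key above 0.007 m).
2. the first honey tub is out on the slide and stopped against the finger (contact force between the fingers and honey_tub_1 above 0.01 N and x of honey_tub_1 in the frame of honey_dispenser between -0.085 and 0.01 m and linear speed of honey_tub_1 below 0.02 m/s), for 0.2 s.
At the end, for the whole second after the job is handed in: The lowest honey tub lies at rest (under 10 mm/s) in the slide, its centre between 10 mm uphill and 85 mm downhill of the dispenser's origin, within 15 mm of the slide's centreline, touching a finger (over 0.01 N); the other two honey tubs and all three jam tubs are still in their magazines (contact force between the fingers and honey_tub_1 above 0.01 N and x of honey_tub_1 in the frame of honey_dispenser between -0.085 and 0.01 m and linear speed of honey_tub_1 below 0.01 m/s and y of honey_tub_1 in the frame of honey_dispenser between -0.015 and 0.015 m and z of honey_tub_1 in the frame of honey_dispenser between 0.01 and 0.072 m and x of each of honey_tub_2, honey_tub_3 in the frame of honey_dispenser above 0.034 m and x of each of jam_tub_1, jam_tub_2, jam_tub_3 in the frame of jam_dispenser above 0.034 m); the arm keeps its last pose, push and grip.
It fails at once if the honey tub slides off the mouth of the slide (x of honey_tub_1 in the frame of honey_dispenser below -0.1 m or z of honey_tub_1 in the frame of honey_dispenser below 0.008 m).
It fails at once if the honey tub is lifted (z of honey_tub_1 in the frame of honey_dispenser above 0.08 m or (x of honey_tub_1 in the frame of honey_dispenser below -0.005 m and z of honey_tub_1 in the frame of honey_dispenser above 0.071 m) or (x of honey_tub_1 in the frame of honey_dispenser below -0.04 m and z of honey_tub_1 in the frame of honey_dispenser above 0.06 m)).
It fails at once if the honey tub is squeezed (more than 8 N from the fingers) (contact force between the fingers and honey_tub_1 above 8 N).
It fails at once if a second honey tub leaves the magazine (x of any of honey_tub_2, honey_tub_3 in the frame of honey_dispenser below 0.025 m).
It fails at once if the jam dispenser is worked (key pressed 4 mm, a jam tub moved 15 mm) or a bystander is moved more than 20 mm (value of joint jam_key above 0.004 m or distance of any of jam_tub_1, jam_tub_2, jam_tub_3 from where it was at the start of the episode above 0.015 m or distance of any of kaiser, honey_glass, shaker, scraper, jam_glass from where it was at the start of the episode above 0.02 m).
It also fails if it takes over 32 s, if anything falls off the work surface, if the arm or the gripper's body presses on something with over 40 N, if the wrist force passes 120 N, or if a joint passes its speed limit or range.

ROBOT

A 6-joint arm with a two-finger parallel gripper is mounted at the origin on a cart in front of the work surface, level with it; the furniture and walls round the work are solid. World frame = base frame: x ahead of the robot, y to its left, z up, the work surface at z = 0. Lengths are in m, angles in rad, forces in N, time in s.
With the tool pointing down it reaches from about 0.35 to 0.85 m from the base axis. Payload 8.1 kg.
Tool frame: the origin (TCP) lies at the very end of the fingers, on their centre line; the grasp point (between the pads) lies 19 mm behind it; z points along the fingers, y is the direction in which the jaws open and shut (so a half turn about z gives the same grasp; the last joint's range is limited). The gripper opens to 93 mm and grips with 3 to 60 N. Pads are 15 mm wide; open, the fingers measure 128 mm over their backs; the gripper's body (75 mm by 188 mm) begins 65 mm behind the grasp point.
Start: joints at [1.116, 0.13, 1.488, -0, 1.523, -0.085], TCP at [0.217, 0.559, 0.219] pointing down, gripper open.
Joint ranges: [-2.96, 2.96], [-0.89, 2.26], [0.02, 2.5], [-1.34, 4.48], [0, 2.73], [-2.66, 2.66]. Speed limits (rad/s): [2.39, 2.39, 2.79, 3.14, 3.14, 3.14].

INTERFACE

Orientations are given as a rotation vector (axis times angle).
In Python, from plant import robot gives the robot as it stands.
- The arm moves only by the shell command python3 -m inch 'ROWS' [FORCE]. ROWS is JSON, a list that holds one entry, the list of rows, each a list of 7 numbers: the shift along the tool's x, y, z in cm, then the turn, a rotation vector about the tool's x, y, z in degrees, then the gripper command: -1 is fully open, 1 is shut, values between are in proportion. A call has 1 to 5 rows; each row shifts and turns the commanded pose from where the row before left it, along the tool's axes as they then stand; what a row does not reach is not made up. A row lasts 1/10 s, in which the tool goes at most 50 mm and 8.59 degrees, less where a joint would pass 70% of its speed; a pose out of reach is approached as far as the arm can. A call with a gripper value outside its range is refused whole. The fingers move at their own pace and stop on an object; FORCE is the grip in N (left out, the last holds). Time passes only in rows, so rows that do not move let the fingers close. It gives the time, the measured TCP pose, the force and the opening at its end, in the units of the state.
- robot.read_state(): the state, without advancing time (a new reading comes with each control period).
- robot.read_camera(name): name is "side" or "top"; returns a dict with "image" (480x640x3 uint8, blue, green, red), "K" (3x3 intrinsics, pixels), "distortion" ([k1, k2, p1, p2, k3] as OpenCV has them; the pictures are not rectified), "R" (3x3) and "t" (3): a world point X has camera coordinates R X + t. Camera axes: x right, y down, z forward; pixel columns grow to the right and rows downward; lengths in m; the calibration is good to about 2 mm. A picture is of the moment at which its call begins. There is no depth.
- robot.close_job(): hands the job in, once; it reports no verdict.
The state is a dict: "t": time; "q": joint angles; "dq": joint speeds; "joint_torque": joint torques, N m; "tool_pos": TCP position; "orientation": TCP orientation; "force": force on the tool from outside, world axes, zero at the start; "wrist_torque": the same for the moment, N m; "opening": finger opening in m.
Only numpy, scipy, OpenCV 4.12 (cv2) and the standard library are available. Lean on these libraries where they do the work, as an engineer would, in place of code of your own. Each camera call takes 0.05 s, during which the arm holds its last target. There are 200 camera calls.

## Working session

There is one attempt and no reset: what is moved stays moved. The work goes in short steps, Python scripts to look and compute and a shell command to move; the robot and the scene stay as the last step left them, time stands still between calls to the robot, and variables do not carry over. Pictures are saved under pics/ and viewed, about 8 in all and at most 12, crops included, and the job is handed in when it is done.

```bash
mkdir -p pics; ls; python3 - <<'E'
from plant import robot
import cv2,numpy as np
s=robot.read_state(); print({k:np.round(v,3) for k,v in s.items()})
for n in("top","side"):
    c=robot.read_camera(n); cv2.imwrite(f"pics/{n}0.png",c["image"]); print(n,c["K"],c["distortion"],c["R"],c["t"], -np.array(c["R"]).T@c["t"])
E
```

```text
pics
{'t': np.float64(0.0), 'q': array([ 1.116,  0.131,  1.489, -0.   ,  1.523, -0.085]), 'dq': array([-0.001,  0.001,  0.002, -0.   , -0.001,  0.001]), 'joint_torque': array([-1.0000e-03, -5.5987e+01, -4.9173e+01,  7.7000e-02,  3.6000e-02,
       -0.0000e+00]), 'tool_pos': array([0.217, 0.559, 0.218]), 'orientation': array([-5.780e-01, -3.088e+00,  3.000e-03]), 'force': array([0.245, 0.037, 0.495]), 'wrist_torque': array([-0.072, -0.012, -0.01 ]), 'opening': np.float64(0.093)}
top [[616.82027999   0.         319.03750684]
 [  0.         616.82027999 243.74604974]
 [  0.           0.           1.        ]] [0.00732766 0.         0.         0.         0.        ] [[ 0.00858731 -0.9999392   0.00691703]
 [-0.98389942 -0.00968405 -0.1784605 ]
 [ 0.17851663 -0.00527316 -0.98392276]] [-0.02845258  0.57253506  1.51594605] [ 0.29293966 -0.01491255  1.59394552]
side [[442.81406665   0.         311.09166875]
 [  0.         442.81406665 244.94379258]
 [  0.           0.           1.        ]] [-0.05360097  0.          0.          0.          0.        ] [[ 0.83636022 -0.54813109 -0.00734177]
 [-0.30683858 -0.45700419 -0.83486362]
 [ 0.45425948  0.70049945 -0.55040788]] [-0.44406539  0.24959582  1.1295203 ] [-0.06511105 -0.92056806  0.82681512]
```

View pics/top0.png

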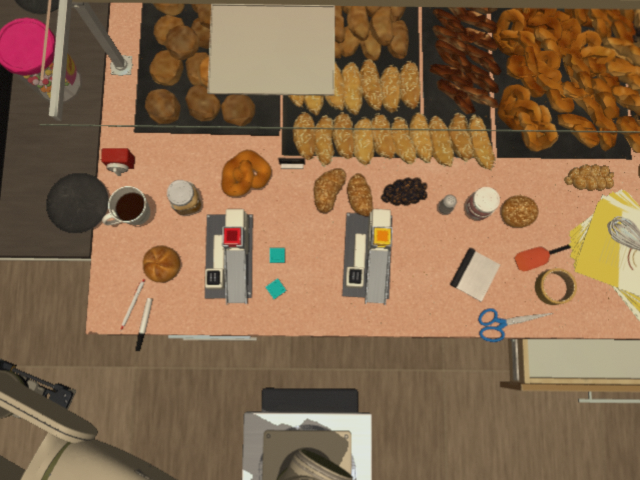

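View pics/side0.png

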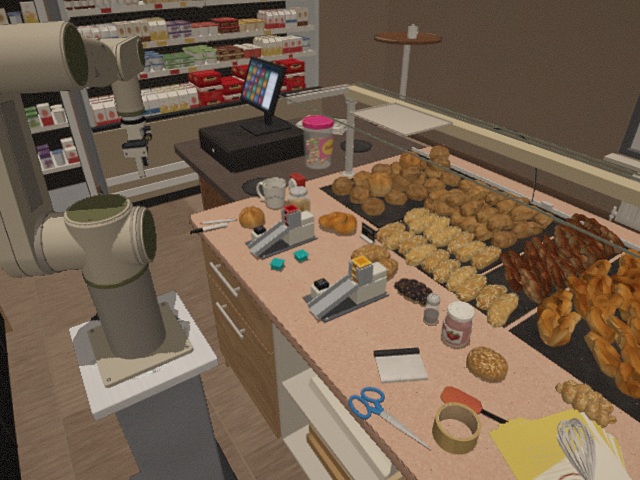

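Candidates in the top view: golden tub stack (382,236) on the right dispenser, its black key at (355,276); red stack (232,236) with key (213,277); turquoise tubs (277,255) and (276,289). Choice: the right dispenser (golden). I'll check it in a close crop and measure.

```bash
cat > h.py <<'E'
import cv2,numpy as np
def ray(c,uv,z):
    p=cv2.undistortPoints(np.array(uv,float).reshape(-1,1,2),c["K"],np.array(c["distortion"])).reshape(-1,2)
    R=np.array(c["R"]);o=-R.T@np.array(c["t"]);d=np.c_[p,np.ones(len(p))]@R
    return o+d*((z-o[2])/d[:,2])[:,None]
def proj(c,X):
    return cv2.projectPoints(np.array(X,float).reshape(-1,1,3),cv2.Rodrigues(np.array(c["R"]))[0],np.array(c["t"]),c["K"],np.array(c["distortion"]))[0].reshape(-1,2)
def blob(m):
    n,l,s,ce=cv2.connectedComponentsWithStats(m.astype(np.uint8)); i=1+np.argmax(s[1:,4]); return ce[i],s[i],(l==i)
E
python3 - <<'E'
from plant import robot
from h import *
c=robot.read_camera("top");im=c["image"];hsv=cv2.cvtColor(im,cv2.COLOR_BGR2HSV)
def win(m,x0,x1,y0,y1):
    w=np.zeros(m.shape,bool);w[y0:y1,x0:x1]=1;return m&w
H,S,V=[hsv[...,i].astype(int) for i in range(3)]
g,st,_=blob(win((H>15)&(H<35)&(S>150)&(V>120),365,400,220,255)); print("gold",g,st,ray(c,g,.132))
k,st,_=blob(win(V<60,342,366,262,292)); print("key",k,st,ray(c,k,.059))
b,st,m=blob(win((V<110)&(S<70),335,400,205,305)); print("base",b,st)
crop=im[195:315,330:410];cv2.imwrite("pics/crop1.png",cv2.resize(crop,None,fx=5,fy=5,interpolation=cv2.INTER_CUBIC))
E
```

```text
gold [381.84561404 236.47719298] [374 228  17  19 285] [[ 0.57752314 -0.17430789  0.132     ]]
key [354.87 275.95] [350 270  11  13 100] [[ 0.49028696 -0.11364884  0.059     ]]
base [355.92962357 250.29869067] [ 343  213   33   84 1222]
```

View pics/crop1.png

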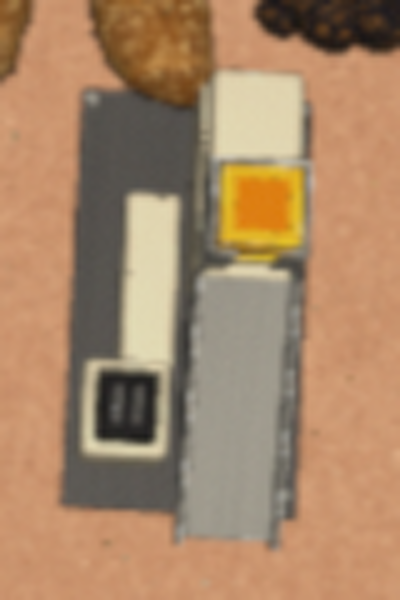

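Crop: the golden tub (orange centre) sits at about (382,236) in the magazine, the black key in its white bezel at (355,276) left of the slide, as described. Now work out the pose and the move.

```bash
cat > plan.py <<'E'
from plant import robot
from h import *
from scipy.spatial.transform import Rotation as Ro
g=np.array([.5775,-.1743]);k=np.array([.4903,-.1136])
yaw=np.arctan2(*(k-g)[::-1])-np.arctan2(56,-91)
D=np.array([[np.cos(yaw),-np.sin(yaw)],[np.sin(yaw),np.cos(yaw)]])
o=((g-D@[.041,0])+(k-D@[-.05,.056]))/2
def W(x,y,z): return np.r_[o+D@[x,y],z]
def todo(x,y,z,yw=None):
    s=robot.read_state();R=Ro.from_rotvec(s["orientation"]);X=R.as_matrix()
    yw=yaw if yw is None else yw
    best=None
    for sg in(1,-1):
        ty=sg*np.array([-np.sin(yw),np.cos(yw),0]);tz=np.array([0,0,-1.]);T=np.c_[np.cross(ty,tz),ty,tz]
        r=(R.inv()*Ro.from_matrix(T)).as_rotvec(degrees=True)
        if best is None or np.linalg.norm(r)<np.linalg.norm(best):best=r
    d=W(x,y,z)-s["tool_pos"]
    print("t",round(float(s["t"]),2),"tcp",np.round(s["tool_pos"],4),"F",np.round(s["force"],1),"open",round(float(s["opening"]),4),"q",np.round(s["q"],2))
    print("shift cm(tool now)",np.round(X.T@d*100,2),"world",np.round(d*100,2),"turn deg",np.round(best,1)); return X
E
python3 - <<'E'
from plan import *
print("yaw",np.degrees(yaw),"o",o,"target",W(-.05,.028,.12))
print(np.round(todo(-.05,.028,.2),3))
c=robot.read_camera("side")
P=[W(-.05,.056,.059),W(.041,0,.132),W(-.11,0,.013),W(-.05,0,.038)]
print("side proj key,tub,mouth,slide",np.round(proj(c,P)))
c2=robot.read_camera("top");print(np.round(proj(c2,P)))
im=c["image"].copy()
for u in proj(c,P): cv2.circle(im,tuple(int(round(a*1)) for a in u),1,(0,0,255),-1)
cv2.imwrite("pics/side1.png",cv2.resize(im[240:340,290:410],None,fx=5,fy=5,interpolation=cv2.INTER_CUBIC))
E
```

```text
yaw -3.234309606216692 o [ 0.53681309 -0.17215929] target [ 0.48847247 -0.14138292  0.12      ]
t 0.15 tcp [0.2166 0.5591 0.2178] F [-0.7 -0.4 -0.2] open 0.0932 q [ 1.12  0.13  1.49  0.    1.52 -0.09]
shift cm(tool now) [-50.66 -55.48   1.85] world [ 27.18 -70.04  -1.78] turn deg [ -0.1  -0.  -18. ]
[[-0.932  0.361 -0.001]
 [ 0.361  0.932 -0.001]
 [ 0.    -0.001 -1.   ]]
side proj key,tub,mouth,slide [[321. 281.]
 [361. 260.]
 [313. 313.]
 [331. 298.]]
[[355. 276.]
 [382. 236.]
 [374. 303.]
 [376. 279.]]
```

View pics/side1.png

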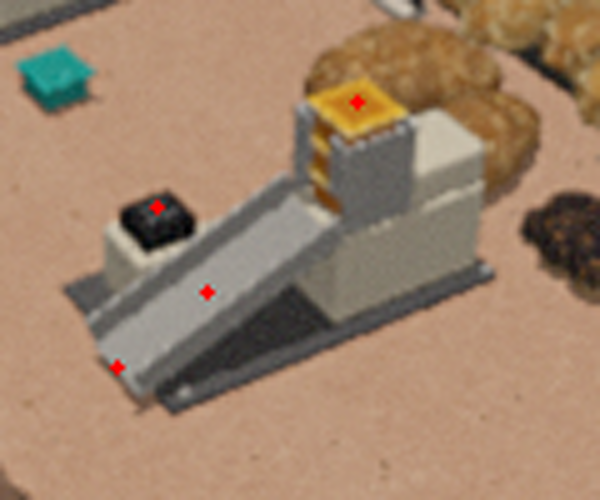

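The side view agrees: the key, tub, slide and mouth points (red dots) fall on their features to within 1 px. Moving over.

```bash
R='[-2.5,-2.75,0,0,0,0,0.14]'; python3 -m inch '[[[-1.5,-1.65,0,0,0,0,0.14],[-2.5,-2.75,0,0,0,0,0.14],[-2.5,-2.75,0,0,0,0,0.14],[-2.5,-2.75,0,0,0,0,0.14],[-2.5,-2.75,0,0,0,0,0.14]]]' 10
python3 -m inch '[[[-2.5,-2.75,0,0,0,0,0.14],[-2.5,-2.75,0,0,0,0,0.14],[-2.5,-2.75,0,0,0,0,0.14],[-2.5,-2.75,0,0,0,0,0.14],[-2.5,-2.75,0,0,0,0,0.14]]]'
python3 -m inch '[[[-2.5,-2.75,0,0,0,0,0.14],[-2.5,-2.75,0,0,0,0,0.14],[-2.5,-2.75,0,0,0,0,0.14],[-2.5,-2.75,0,0,0,0,0.14],[-2.5,-2.75,0,0,0,0,0.14]]]'
python3 -m inch '[[[-2.5,-2.75,0,0,0,0,0.14],[-2.5,-2.75,0,0,0,0,0.14],[-2.5,-2.75,0,0,0,0,0.14],[-2.5,-2.75,0,0,0,0,0.14],[-1,-1,0,0,0,0,0.14]]]'
python3 -m inch '[[[0,0,0,0,0,-6,0.14],[0,0,0,0,0,-6,0.14],[0,0,0,0,0,-6,0.14],[0,0,0,0,0,0,0.14],[0,0,0,0,0,0,0.14]]]'
python3 -c "
from plan import *
print(np.round(todo(-.05,.028,.09),3))"
```

```text
t: 0.75
tool_pos: [0.2785, 0.3986, 0.2185]
orientation: [0.577, 3.088, -0.0]
force: [0.4, 0.4, 0.7]
opening: 0.0579
t: 1.25
tool_pos: [0.3454, 0.2252, 0.2187]
orientation: [0.577, 3.088, 0.0]
force: [0.5, 0.7, -0.1]
opening: 0.0402
t: 1.75
tool_pos: [0.4123, 0.0517, 0.2188]
orientation: [0.578, 3.087, 0.0]
force: [-0.3, -0.3, -1.0]
opening: 0.0399
t: 2.25
tool_pos: [0.4717, -0.1012, 0.2185]
orientation: [0.581, 3.087, -0.001]
force: [-1.1, 0.6, -0.4]
opening: 0.0401
t: 2.75
tool_pos: [0.4712, -0.0981, 0.2186]
orientation: [-0.092, -3.14, -0.0]
force: [0.9, -0.2, 1.1]
opening: 0.0401
t 2.75 tcp [ 0.4712 -0.0981  0.2186] F [ 0.9 -0.2  1.1] open 0.0401 q [-0.31 -0.2   1.81  0.    1.53 -1.82]
shift cm(tool now) [-1.98 -4.22 12.86] world [  1.73  -4.33 -12.86] turn deg [ 0.  -0.  -0.1]
[[-0.998  0.058 -0.   ]
 [ 0.058  0.998  0.   ]
 [ 0.     0.    -1.   ]]
```

```bash
python3 -m inch '[[[-1,-2.1,2,0,0,0,0.14],[-1,-2.1,3,0,0,0,0.14],[0,0,4,0,0,0,0.14],[0,0,4,0,0,0,0.14],[0,0,0,0,0,0,0.14]]]'
python3 - <<'E'
from plan import *
todo(-.05,.028,.047)
c=robot.read_camera("side");a=c["image"][210:330,280:400]
d=robot.read_camera("top");b=d["image"][200:320,310:430]
print(np.round(proj(c,[W(-.05,.056,.059),W(-.05,0,.038)])),np.round(proj(d,[W(-.05,.056,.059),W(-.05,0,.038)])))
cv2.imwrite("pics/near.png",cv2.resize(np.hstack([a,b]),None,fx=3.3,fy=3.3,interpolation=cv2.INTER_CUBIC))
E
```

```text
t: 3.25
tool_pos: [0.4843, -0.1396, 0.0826]
orientation: [-0.091, -3.13, -0.006]
force: [-1.3, 0.7, -1.5]
opening: 0.0401
t 3.25 tcp [ 0.4843 -0.1396  0.0826] F [-1.3  0.7 -1.5] open 0.0401 q [-0.38 -0.01  1.89  0.    1.27 -1.9 ]
shift cm(tool now) [-0.46 -0.17  3.56] world [ 0.42 -0.18 -3.56] turn deg [ 0.2 -0.6 -0.1]
[[321. 281.]
 [331. 298.]] [[355. 276.]
 [376. 279.]]
```

View pics/near.png

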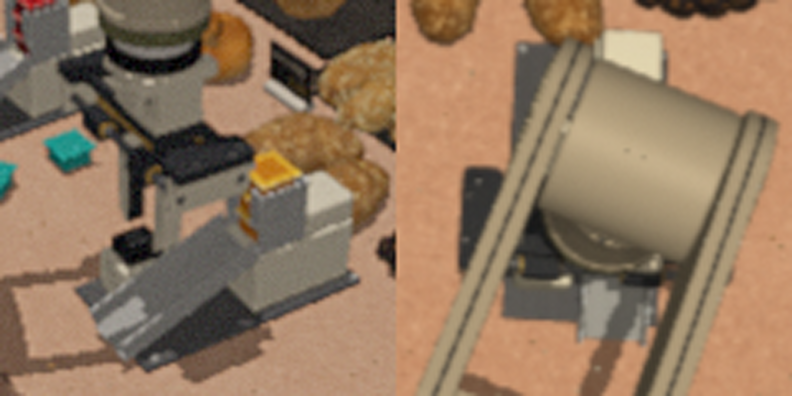

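Side half: left (black) finger tip at about (319,274) over the black key (320,283); the grey right finger tip at about (330,284) stands over the slide. Settle, correct, and check numerically.

```bash
python3 -m inch '[[[-0.4,-0.15,0,0,0,0,0.14],[0,0,0,0,0,0,0.14],[0,0,0,0,0,0,0.14]]]'
python3 - <<'E'
from plan import *
todo(-.05,.028,.047)
s=robot.read_state();c=robot.read_camera("side");z=s["tool_pos"][2]
print("expected tips",np.round(proj(c,[W(-.05,.056,z),W(-.05,0,z)]),1))
cv2.imwrite("pics/near2.png",cv2.resize(c["image"][240:320,290:390],None,fx=7,fy=7,interpolation=cv2.INTER_CUBIC))
E
```

```text
t: 3.65
tool_pos: [0.4943, -0.1437, 0.0908]
orientation: [0.087, 3.137, -0.002]
force: [0.2, -0.5, -0.2]
opening: 0.04
t 3.65 tcp [ 0.4943 -0.1437  0.0908] F [ 0.2 -0.5 -0.2] open 0.04 q [-0.38 -0.    1.87 -0.    1.27 -1.9 ]
shift cm(tool now) [0.61 0.21 4.38] world [-0.59  0.23 -4.38] turn deg [-0.1  0.2  0. ]
expected tips [[321.  272.2]
 [331.8 283.1]]
```

View pics/near2.png

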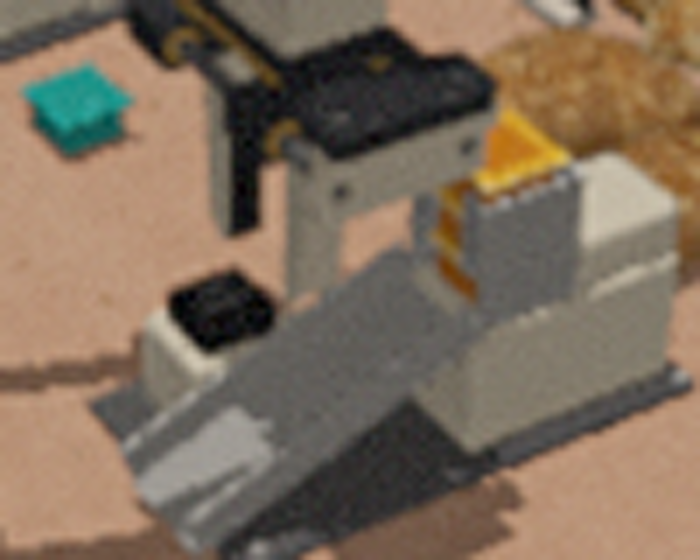

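Tips at about (323.6,273) and (334.6,283), 2.5 px right of the target, which matches the 6 mm overshoot (the last correction was made before the arm settled). Correcting back and going down to just above the key.

```bash
python3 -m inch '[[[0.6,0.2,0,0,0,0,0.14],[0,0,0.8,0,0,0,0.14],[0,0,0.8,0,0,0,0.14],[0,0,0,0,0,0,0.14],[0,0,0,0,0,0,0.14]]]'
python3 -m inch '[[[0,0,0,0,0,0,0.14],[0,0,0,0,0,0,0.14],[0,0,0,0,0,0,0.14]]]'
python3 -c "
from plan import *
todo(-.05,.028,.047)"
```

```text
t: 4.2
tool_pos: [0.4864, -0.1407, 0.0719]
orientation: [-0.087, -3.139, -0.001]
force: [-0.2, -0.5, -0.6]
opening: 0.0401
t: 4.5
tool_pos: [0.4871, -0.141, 0.0729]
orientation: [0.087, 3.14, -0.0]
force: [0.5, 0.5, 0.4]
opening: 0.04
t 4.5 tcp [ 0.4871 -0.141   0.0729] F [0.5 0.5 0.4] open 0.04 q [-0.38  0.    1.9  -0.    1.24 -1.9 ]
shift cm(tool now) [-0.14 -0.03  2.59] world [ 0.13 -0.04 -2.59] turn deg [-0.  0.  0.]
```

```bash
python3 -m inch '[[[0,0,0.4,0,0,0,0.14],[0,0,0.4,0,0,0,0.14],[0,0,0.4,0,0,0,0.14],[0,0,0.4,0,0,0,0.14],[0,0,0,0,0,0,0.14]]]'
python3 -m inch '[[[0,0,0,0,0,0,0.14],[0,0,0,0,0,0,0.14],[0,0,0,0,0,0,0.14]]]'
```

```text
t: 5.0
tool_pos: [0.4866, -0.1408, 0.056]
orientation: [-0.087, -3.14, -0.0]
force: [-0.7, 0.2, 0.3]
opening: 0.04
t: 5.3
tool_pos: [0.4869, -0.1409, 0.0568]
orientation: [0.087, 3.14, -0.0]
force: [-0.4, 0.3, 1.4]
opening: 0.04
```

```bash
python3 -m inch '[[[0,0,0.25,0,0,0,0.14],[0,0,0.25,0,0,0,0.14],[0,0,0.25,0,0,0,0.14],[0,0,0.2,0,0,0,0.14],[0,0,0,0,0,0,0.14]]]'
python3 -m inch '[[[0,0,0,0,0,0,0.14],[0,0,0,0,0,0,0.14],[0,0,0,0,0,0,0.14]]]'
```

```text
t: 5.8
tool_pos: [0.4872, -0.141, 0.0473]
orientation: [0.087, 3.14, -0.0]
force: [-0.4, -0.2, 3.6]
opening: 0.0398
t: 6.1
tool_pos: [0.4872, -0.141, 0.0473]
orientation: [0.087, 3.14, -0.0]
force: [0.9, -1.1, 4.0]
opening: 0.0399
```

```bash
python3 -m inch '[[[0,0,0.1,0,0,0,0.14],[0,0,0,0,0,0,0.14],[0,0,0,0,0,0,0.14],[0,0,0,0,0,0,0.14],[0,0,0,0,0,0,0.14]]]'
python3 - <<'E'
from plan import *
todo(-.05,.028,.047)
c=robot.read_camera("side")
cv2.imwrite("pics/pressed.png",cv2.resize(c["image"][240:320,290:390],None,fx=7,fy=7,interpolation=cv2.INTER_CUBIC))
E
```

```text
t: 6.6
tool_pos: [0.4873, -0.1411, 0.047]
orientation: [0.087, 3.14, -0.0]
force: [-3.4, 0.5, 11.5]
opening: 0.0399
t 6.6 tcp [ 0.4873 -0.1411  0.047 ] F [-3.4  0.5 11.5] open 0.0399 q [-0.38  0.04  1.91  0.    1.19 -1.9 ]
shift cm(tool now) [-0.12 -0.03  0.  ] world [ 0.12 -0.03 -0.  ] turn deg [-0.   0.   0.1]
```

View pics/pressed.png

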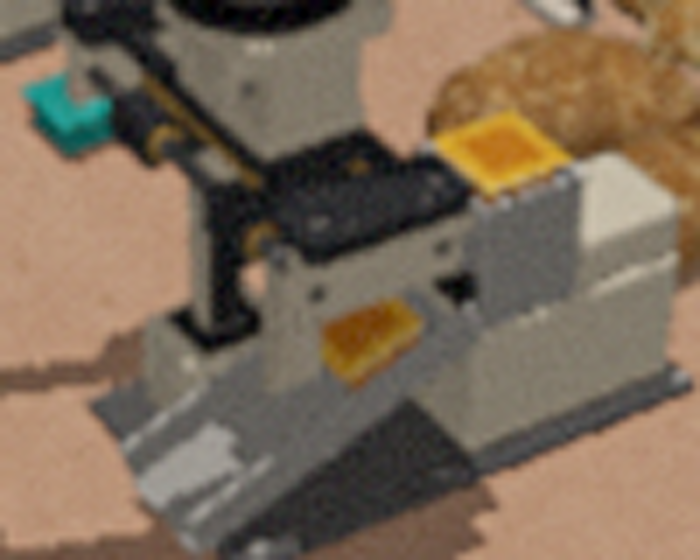

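The tub (gold, about (343,288) in the full picture) lies in the slide against the grey finger; the key is down at its stop (force jumped to 11.5 N). Wait and check that it is at rest.

```bash
python3 - <<'E' > /tmp/a
from plan import *
E
cat > chk.py <<'E'
from plan import *
c=robot.read_camera("side");h=cv2.cvtColor(c["image"],cv2.COLOR_BGR2HSV)
m=(h[...,0]>10)&(h[...,0]<32)&(h[...,1]>170)&(h[...,2]>90);w=np.zeros(m.shape,bool);w[280:296,332:354]=1
g,s,_=blob(m&w);print("tub px",np.round(g,2),s[4],"world at z=.058",ray(c,g,.058))
p=ray(c,g,.058)[0];print("dispenser frame mm",np.round(D.T@(p[:2]-o)*1000,1)); todo(-.05,.028,.047)
E
python3 chk.py; python3 -m inch '[[[0,0,0,0,0,0,0.14],[0,0,0,0,0,0,0.14],[0,0,0,0,0,0,0.14],[0,0,0,0,0,0,0.14],[0,0,0,0,0,0,0.14]]]'; python3 chk.py
```

```text
tub px [341.59 287.43] 76 world at z=.058 [[ 0.52262574 -0.16667886  0.058     ]]
dispenser frame mm [-14.5   4.7]
t 6.7 tcp [ 0.4873 -0.141   0.0471] F [-2.1  0.7 11.5] open 0.0398 q [-0.38  0.04  1.91  0.    1.19 -1.9 ]
shift cm(tool now) [-0.12 -0.03  0.01] world [ 0.12 -0.03 -0.01] turn deg [-0.   0.   0.1]
t: 7.2
tool_pos: [0.4873, -0.141, 0.0471]
orientation: [0.087, 3.14, -0.0]
force: [-2.5, -0.2, 11.9]
opening: 0.0403
tub px [341.62 287.55] 78 world at z=.058 [[ 0.52237432 -0.16712609  0.058     ]]
dispenser frame mm [-14.7   4.2]
t 7.25 tcp [ 0.4873 -0.1411  0.0471] F [-2.2  0.7 11. ] open 0.0399 q [-0.38  0.04  1.91 -0.    1.19 -1.9 ]
shift cm(tool now) [-0.12 -0.03  0.01] world [ 0.12 -0.03 -0.01] turn deg [-0.   0.   0.1]
```

At rest (0.1 px drift). To prove that it really touches the finger, nudge the finger 2 mm uphill and see whether the tub follows.

```bash
python3 -m inch '[[[-0.1,0,0,0,0,0,0.14],[-0.1,0,0,0,0,0,0.14],[0,0,0,0,0,0,0.14],[0,0,0,0,0,0,0.14],[0,0,0,0,0,0,0.14]]]'; python3 chk.py; python3 -m inch '[[[0,0,0,0,0,0,0.14],[0,0,0,0,0,0,0.14],[0,0,0,0,0,0,0.14],[0,0,0,0,0,0,0.14],[0,0,0,0,0,0,0.14]]]'; python3 chk.py; python3 -c "
from plan import *
c=robot.read_camera('side')
cv2.imwrite('pics/end.png',cv2.resize(c['image'][255:315,310:390],None,fx=9,fy=9,interpolation=cv2.INTER_CUBIC))"
```

```text
t: 7.75
tool_pos: [0.4875, -0.141, 0.0469]
orientation: [-0.087, -3.137, -0.0]
force: [-11.1, 0.4, 19.1]
opening: 0.0397
tub px [342.08 287.2 ] 76 world at z=.058 [[ 0.5243566  -0.16659186  0.058     ]]
dispenser frame mm [-12.8   4.9]
t 7.8 tcp [ 0.4875 -0.141   0.0469] F [-11.5   1.7  19.1] open 0.0401 q [-0.38  0.04  1.91 -0.    1.19 -1.9 ]
shift cm(tool now) [-0.1  -0.03 -0.01] world [ 0.1  -0.03  0.01] turn deg [-0.  -0.2  0.1]
t: 8.3
tool_pos: [0.4875, -0.141, 0.0469]
orientation: [-0.087, -3.137, -0.0]
force: [-12.2, 0.6, 18.3]
opening: 0.0397
tub px [341.94 287.22] 77 world at z=.058 [[ 0.52396631 -0.16645364  0.058     ]]
dispenser frame mm [-13.1   5. ]
t 8.35 tcp [ 0.4875 -0.1411  0.0469] F [-10.5   2.   18.7] open 0.0399 q [-0.38  0.04  1.91 -0.    1.19 -1.9 ]
shift cm(tool now) [-0.1  -0.03 -0.01] world [ 0.09 -0.03  0.01] turn deg [ 0.  -0.2  0.1]
```

View pics/end.png

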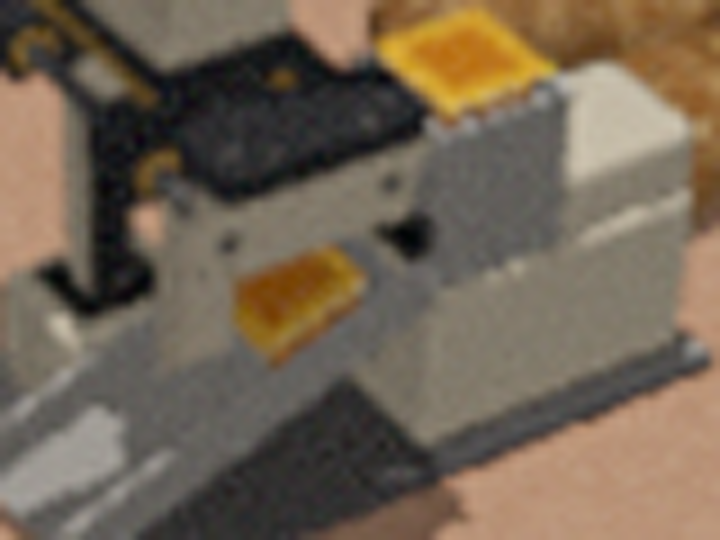

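The finger on the key grips by friction (side force -12 N, TCP moved only 0.2 mm), yet the tub moved about 0.4 px with the flexing slide finger. Undo the nudge to take off the side load; the tub should follow back down.

```bash
python3 -m inch '[[[0.1,0,0,0,0,0,0.14],[0.1,0,0,0,0,0,0.14],[0,0,0,0,0,0,0.14],[0,0,0,0,0,0,0.14],[0,0,0,0,0,0,0.14]]]'; python3 chk.py; python3 -m inch '[[[0.1,0,0,0,0,0,0.14],[0,0,0,0,0,0,0.14],[0,0,0,0,0,0,0.14],[0,0,0,0,0,0,0.14],[0,0,0,0,0,0,0.14]]]'; python3 chk.py; python3 chk.py
```

```text
t: 8.9
tool_pos: [0.4873, -0.141, 0.0471]
orientation: [0.087, 3.14, -0.0]
force: [-2.6, 0.2, 11.2]
opening: 0.0401
tub px [341.52 287.45] 77 world at z=.058 [[ 0.52240676 -0.1666391   0.058     ]]
dispenser frame mm [-14.7   4.7]
t 8.95 tcp [ 0.4873 -0.141   0.047 ] F [-3.5  0.9 10.9] open 0.0401 q [-0.38  0.04  1.91 -0.    1.19 -1.9 ]
shift cm(tool now) [-0.12 -0.03  0.  ] world [ 0.12 -0.03 -0.  ] turn deg [-0.  0.  0.]
t: 9.45
tool_pos: [0.4872, -0.1411, 0.0472]
orientation: [0.087, 3.138, -0.001]
force: [2.0, 1.1, 8.1]
opening: 0.0401
tub px [341.48 287.38] 77 world at z=.058 [[ 0.52252047 -0.16630531  0.058     ]]
dispenser frame mm [-14.6   5. ]
t 9.5 tcp [ 0.4871 -0.1411  0.0472] F [1.2 0.7 8.3] open 0.0399 q [-0.38  0.03  1.92  0.    1.19 -1.9 ]
shift cm(tool now) [-0.14 -0.03  0.02] world [ 0.13 -0.03 -0.02] turn deg [-0.   0.1  0. ]
tub px [341.49 287.29] 77 world at z=.058 [[ 0.52278688 -0.16600527  0.058     ]]
dispenser frame mm [-14.4   5.4]
t 9.55 tcp [ 0.4871 -0.1411  0.0472] F [1.8 0.6 6.9] open 0.0396 q [-0.38  0.03  1.92  0.    1.19 -1.9 ]
shift cm(tool now) [-0.13 -0.02  0.02] world [ 0.13 -0.03 -0.02] turn deg [-0.   0.1  0. ]
```

The tub followed the finger both ways, so it rests against it. Handing in.

```bash
python3 -c "
from plant import robot
print(robot.close_job())"
```

```text
the job is handed in; nothing more can be done
None
```

I pressed the golden-honey key down to its hard stop with one finger while the other stood in the slide. One tub came out and is held against that finger. I handed the job in at about 9.6 s, with the finger still holding the tub.

**Last checks:**
- **Key:** the fingertips stood at 47 mm, which is the key's fully-down height. The upward force rose from 4 N to 11 N when it reached the stop.
- **Tub at rest:** its image moved less than 0.1 px between the last pictures. I put its centre roughly 15–20 mm downhill of the dispenser's origin, inside the allowed range.
- **Contact:** when I nudged the finger uphill and back, the tub followed both ways, by about 0.5 px.
- **Other tubs:** the top honey tub is still in its magazine. I ran no separate check on the jam dispenser or the bystanders at the end. The path kept clear of them.

**What did not agree:**
- **Nudge:** it mostly loaded the key sideways by friction, up to 12 N at the wrist, so the fingers moved only about 0.2 mm. I undid it straight away and the side force fell to about 2 N. I could not measure the force on the tub itself.
- **Sideways position:** the picture put the tub about 5 mm off the slide's centreline, more than the 3 mm the channel allows. I take this as bias from the partly hidden tub; it is still within the 15 mm limit.
- **Early correction:** one sideways correction above the key overshot by 6 mm because the arm had not settled. I put it right before pressing.

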